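Clear the bore of a gilt mount and fit its pine cone finial

TASK

The gilt mount on the push-out pot is to get its gilt pine cone finial, but a masking plug may have been left in its bore: feel down the bore with the red-handled drift, push out whatever is in there so that the drift's tip goes right through to the pot below, and stand the drift back in its hole in the tool block. Then lift the pine cone finial out of the rack and lower its spigot gently into the bore until its collar sits flat and fully home on the mount. Do not disturb the dark ball finial, the glass cover, the red-brown compound bar, the amber jar or the nut tray.

Things in the scene. Friction and masses are not known exactly. Their poses are not given: they have to be found in the camera images.
- mount: gilt bell-shaped cast mount clamped on a dark steel push-out pot, together one fixed piece of 118 mm diameter and 84 mm height (pot 32 mm, mount above); origin at the centre of the pot's underside on the bench, z up. A round boss of 32 mm outer diameter forms its top, with a vertical through bore of 22 mm diameter on the axis, 52 mm long, opening below into the hollow pot
- bore_mouth (a point): centre of the bore's mouth, on the flat top of the boss, 84 mm above the bench; z up. The finial's collar rests on this level when home. A brown plug (21 mm diameter, 16 mm long, not listed) may stick anywhere in the bore, its top 10 mm or more below this point, or may already be out, down in the pot
- tool_block: fixed light wooden block 60 x 150 x 60 mm (x, y, z), origin at the centre of its underside. One vertical hole for the drift at y = +45 mm; at y = -20 and -55 mm two short graver handles (green, dark wood, fixed, tops 92 and 98 mm above the bench) stand in it
- block_hole (a point): centre of the mouth of the drift's hole in the tool block's top, 60 mm above the bench; the hole is 16 mm in diameter and 45 mm deep with a chamfered mouth
- drift: loose drift (push-out punch), 0.12 kg, upright in its hole, round about z; origin at the centre of its flat lower tip, z up along it. Steel rod of 10 mm diameter from 0 to 92 mm, brass ferrule of 19 mm to 102 mm, red cylindrical handle of 26 mm diameter from 102 to 154 mm, domed top at 162 mm
- drift_tip (a point): centre of the drift's flat lower tip
- drift_grip (a point): point on the drift's axis in the middle of its red handle, 128 mm above the tip: grip here across 26 mm
- rack: fixed plywood rack 70 x 160 x 45 mm (x, y, z), origin at the centre of its underside, with two finial holes of 24 mm diameter, 36 mm deep, at y = +45 mm (gilt pine cone finial) and y = -45 mm (dark ball finial)
- cone_finial: loose gilt pine cone finial, 0.18 kg, upright in the rack, round about z; origin at the centre of its collar's underside, which rests on the rack's top. Below it a spigot of 19 mm diameter, 30 mm long, the last 6 mm tapered to 12 mm. Above it: collar 34 mm wide, 6 mm thick; neck 16 mm; cone 31 mm wide (35 over its scales), straight from 21 to 35 mm up: grip there; point at 60 mm
- ball_finial: bystander: loose dark bronze ball finial upright in the rack's other hole, ball of 34 mm diameter, top 55 mm above the rack; origin at the underside of its collar
- glass_cover: bystander: violet cut-glass cover with amber ribs lying rim down, 214 mm diameter, 107 mm high; origin at the centre of its underside
- rouge_bar: bystander: red-brown bar of polishing compound 55 x 140 x 40 mm, origin at the centre of its underside
- polish_jar: bystander: amber jar with steel lid, 68 mm diameter, 85 mm high, origin at the centre of its underside
- nut_tray: bystander: blue tray with brass nuts 90 x 130 x 30 mm, origin at the centre of its underside
- bore_exit (a point): centre of the bore's lower end, 52 mm straight below its mouth. The plug is held by friction: it gives way to a downward push of about 6 N, stays where it is left and does not come up again. It lies on the pot's floor when its top is 10 mm below this point: do not drive the drift further down than 8 mm below this point

How it is judged:
On the way, in this order (a step that is already met when the one before it is completed fails the run):
1. the drift's tip has gone right down through the bore (at least 49 of its 52 mm) (z of drift_tip in the frame of bore_mouth below -0.049 m and horizontal distance between drift_tip and bore_mouth below 0.011 m), for 0.1 s.
2. the drift stands back in its hole in the tool block (z of drift_tip in the frame of block_hole below -0.03 m and horizontal distance between drift_tip and block_hole below 0.009 m), for 0.1 s.
At the end, for the whole second after the job is handed in: The pine cone finial stands in the mount's bore, released and at rest, its collar within 3 mm of the boss's top, within 4 mm of the bore's axis and within 4 degrees of upright; the drift stands at rest in its hole in the tool block, its tip at least 30 mm deep (all of step 2 and horizontal distance between cone_finial and bore_mouth below 0.004 m and z of cone_finial in the frame of bore_mouth between -0.003 and 0.003 m and angle between cone_finial's own z axis and vertical below 0.07 rad and linear speed of cone_finial below 0.02 m/s and linear speed of drift below 0.03 m/s); the robot touches nothing.
It fails at once if the pine cone finial is dropped into the bore (faster than 0.5 m/s at its mouth) (horizontal distance between cone_finial and bore_mouth below 0.012 m and z of cone_finial in the frame of bore_mouth below 0.035 m and linear speed of cone_finial above 0.5 m/s).
It fails at once if the ball finial is moved by more than 20 mm (distance of ball_finial from where it was at the start of the episode above 0.02 m).
It fails at once if the glass cover is moved by more than 20 mm (distance of glass_cover from where it was at the start of the episode above 0.02 m).
It fails at once if the bar of compound, the jar or the nut tray is moved by more than 30 mm (distance of any of rouge_bar, polish_jar, nut_tray from where it was at the start of the episode above 0.03 m).
It also fails if it takes over 67 s, if anything falls off the work surface, if the arm or the gripper's body presses on something with over 40 N, if the wrist force passes 120 N, or if a joint passes its speed limit or range.

ROBOT

A 7-joint arm with a two-finger parallel gripper is mounted at the origin on the work surface. World frame = base frame: x ahead of the robot, y to its left, z up, the work surface at z = 0. Lengths are in m, angles in rad, forces in N, time in s.
With the tool pointing down it reaches from about 0.425 to 0.875 m from the base axis. Payload 4.7 kg.
Tool frame: the origin (TCP) lies where the fingers leave the gripper's body, on its centre line; the fingertips stand 70 mm ahead of it and the grasp point (between the pads) lies 51 mm ahead of it; z points along the fingers, y is the line along which they close (so a half turn about z gives the same grasp; the last joint's range is limited). The gripper opens to 87 mm and grips with 3 to 60 N. Pads are 19 mm wide; open, the fingers measure 117 mm over their backs; the gripper's body (75 mm by 190 mm) begins 51 mm behind the grasp point.
Start: joints at [-1.141, 0.321, -0.07, 1.45, 0.023, 1.371, -0.057], TCP at [0.263, 0.595, 0.292] pointing down, gripper open.
Joint ranges: [-2.86, 2.86], [-0.3, 2.09], [-1.38, 1.24], [0.06, 2.45], [-1.56, 4.7], [0.09, 2.05], [-2.69, 2.69]. Speed limits (rad/s): [2.57, 2.57, 3.14, 3.14, 3.14, 3.14, 3.14].

INTERFACE

Orientations are given as a rotation vector (axis times angle).
In Python, from bench import ctrl gives the robot as it stands.
- The arm moves only by the tool play_rows, never from a script. Its argument "increments" is a list that holds one entry, the list of rows, each a list of 7 numbers: the shift along the tool's x, y, z as a fraction of full scale, then the turn, a rotation vector about the tool's x, y, z as a fraction of full scale, then the gripper command: -1 is shut, 1 is fully open, values between are in proportion. A call has 1 to 8 rows; each row is the pose to reach, as a shift and turn from the pose commanded when the call began, along the tool's axes at that moment; what a row does not reach only later rows make up. Full scale, the value 1, is 0.1 m for a shift and 90 degrees for a turn. A row lasts 1/10 s, in which the tool goes at most 50 mm and 8.59 degrees, less where a joint would pass 70% of its speed; a pose out of reach is approached as far as the arm can. A call with a number of a shift or a turn outside -1 to 1 is refused whole. A call with a gripper value outside its range is refused whole. The fingers move at their own pace and stop on an object; "squeeze" is the grip in N (left out, the last holds). Time passes only in rows, so rows that repeat a pose let the fingers close. It gives the time, the measured TCP pose, the force, the opening and the grip force at its end, in the units of the state.
- ctrl.get_state(): the state, without advancing time (a new reading comes with each control period).
- ctrl.get_image(name): name is "scene" or "top" or "wrist"; returns the picture (480x640x3 uint8, red, green, blue); there is no depth.
- ctrl.get_calibration(name): a dict with "vertical_fov" (degrees; the focal length in pixels is half the picture's height over the tangent of half this angle, whatever the lens; pixels are square), "cx", "cy" (the principal point, pixels), "dist_coeffs" ([k1, k2, p1, p2, k3] as OpenCV has them; the pictures are not rectified), "R" (3x3) and "t" (3): a world point X has camera coordinates R X + t; the wrist camera has in their place "T_tool_cam" (4x4, takes a point from camera to tool coordinates, whose origin is the TCP and whose axes are the flange's). Camera axes: x right, y down, z forward; pixel columns grow to the right and rows downward; lengths in m; the calibration is good to about 2 mm. A picture is of the moment at which its call begins: read the wrist's pose just before it. get_calibration takes no time and is no camera call.
- ctrl.close_job(): hands the job in; it is judged then, once.
The state is a dict: "time": time; "joint_positions": joint angles; "qd": joint speeds; "joint_torque": joint torques, N m; "position": TCP position; "tool_rot": TCP orientation; "ft_force": force on the tool from outside, world axes, zero at the start; "torque": the same for the moment, N m; "grip_width": opening from 0.0 (shut) to 1.0 (fully open); "grip_force": force on a finger pad.
Only numpy, scipy, OpenCV 4.12 (cv2) and the standard library are available. Lean on these libraries where they do the work, as an engineer would, in place of code of your own. Each camera call takes 0.05 s, during which the arm holds its last target. There are 200 camera calls.

## Working session

There is one attempt and no reset: what is moved stays moved. The work goes in short steps, Python scripts to look and compute and a tool call to move; the robot and the scene stay as the last step left them, time stands still between calls to the robot, and variables do not carry over. Pictures are saved under pics/ and viewed, at most 10 in all, crops included, and the job is handed in when it is done.

Besides the shell and the picture viewer there is one more tool, called as name(argument=value, ...) on one line, values as JSON. play_rows: Moves the arm, as the interface text tells. Shift numbers are shares of 0.1 m and turn numbers shares of 90 degrees, none past 1 either way. Its arguments: {"type":"object","properties":{"increments":{"type":"array"},"squeeze":{"type":"number"}},"required":["increments"]}

```bash
mkdir -p pics; cat > h.py <<'E'
import numpy as np, cv2
from scipy.spatial.transform import Rotation as Rn
from bench import ctrl
def cal(name, st=None):
    c=ctrl.get_calibration(name); f=240/np.tan(np.radians(c["vertical_fov"])/2)
    K=np.array([[f,0,c["cx"]],[0,f,c["cy"]],[0,0,1.]]); d=np.array(c["dist_coeffs"],float)
    if name=="wrist":
        st=st or ctrl.get_state(); T=np.eye(4); T[:3,:3]=Rn.from_rotvec(st["tool_rot"]).as_matrix(); T[:3,3]=st["position"]
        W=T@np.array(c["T_tool_cam"]); R=W[:3,:3].T; t=-R@W[:3,3]
    else: R=np.array(c["R"]);t=np.array(c["t"])
    return K,d,R,t
def ray(C,uv):
    K,d,R,t=C; p=cv2.undistortPoints(np.array([[uv]],float),K,d)[0,0]
    return -R.T@t, R.T@np.array([p[0],p[1],1.])
def onz(C,uv,z):
    o,v=ray(C,uv); return o+v*(z-o[2])/v[2]
def proj(C,X):
    K,d,R,t=C; return cv2.projectPoints(np.array(X,float).reshape(-1,1,3),cv2.Rodrigues(R)[0],t,K,d)[0][:,0]
def tri(C1,a,C2,b):
    o1,v1=ray(C1,a);o2,v2=ray(C2,b); s=np.linalg.lstsq(np.c_[v1,-v2],o2-o1,rcond=None)[0]
    p,q=o1+s[0]*v1,o2+s[1]*v2; return (p+q)/2,np.linalg.norm(p-q)
def snap(name,fn):
    st=ctrl.get_state(); im=ctrl.get_image(name); cv2.imwrite(f"pics/{fn}.png",im[:,:,::-1]); return im,cal(name,st)
E
python3 - <<'E'
from h import *
for n in("top","scene"):
    im,C=snap(n,n+"0"); print(n,-C[2].T@C[3], C[2][2])
s=ctrl.get_state();print(s)
print(ctrl.get_calibration("wrist"))
E
```

```text
top [ 0.44517167 -0.00940243  1.39282048] [ 0.09797224  0.01325053 -0.99510093]
scene [ 1.13722915 -0.5122612   0.60912901] [-0.59765431  0.56179409 -0.57201112]
{'time': 0.1, 'joint_positions': array([-1.14089872,  0.32174301, -0.07007829,  1.45159207,  0.02258723,
        1.3708164 , -0.05692413]), 'qd': array([-7.51088767e-04, -2.16886090e-03, -3.99835171e-05, -2.56838127e-03,
        2.17973688e-04, -5.05247721e-05,  5.72114957e-04]), 'joint_torque': array([-2.07384928e-04, -4.92572308e+01, -4.05527288e-01, -3.13397706e+01,
       -6.41373731e-02,  3.95289296e-02,  5.98193606e-05]), 'position': array([0.26242651, 0.59423547, 0.29125493]), 'tool_rot': array([-6.48386524e-01, -3.07366635e+00,  2.74829368e-03]), 'ft_force': array([-0.48823514,  0.85542725,  0.23570166]), 'torque': array([-0.00526698,  0.01609071,  0.01770309]), 'grip_force': 0.0, 'grip_width': 1.0021047333452056}
{'vertical_fov': 67.3212913371791, 'cx': 321.23451564204834, 'cy': 241.55178498711518, 'dist_coeffs': array([0.01282699, 0.        , 0.        , 0.        , 0.        ]), 'T_tool_cam': array([[-6.94476778e-05, -9.59244938e-01, -2.82575907e-01,
         7.81441863e-02],
       [ 9.99999953e-01,  1.73176336e-05, -3.04553660e-04,
        -7.31604911e-04],
       [ 2.97035103e-04, -2.82575915e-01,  9.59244893e-01,
        -9.38783863e-02],
       [ 0.00000000e+00,  0.00000000e+00,  0.00000000e+00,
         1.00000000e+00]])}
```

View pics/top0.png

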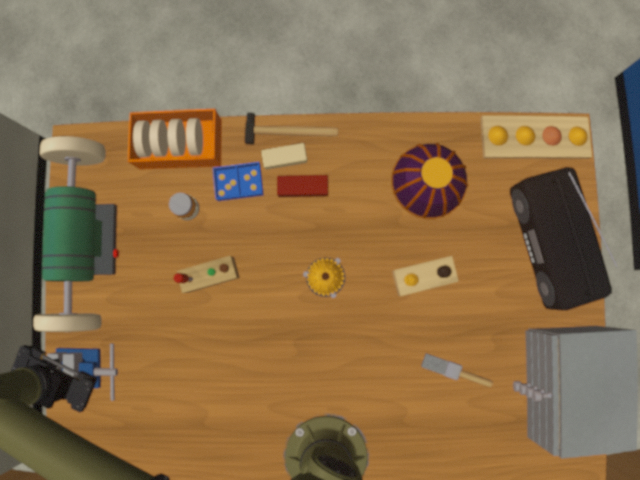

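View pics/scene0.png

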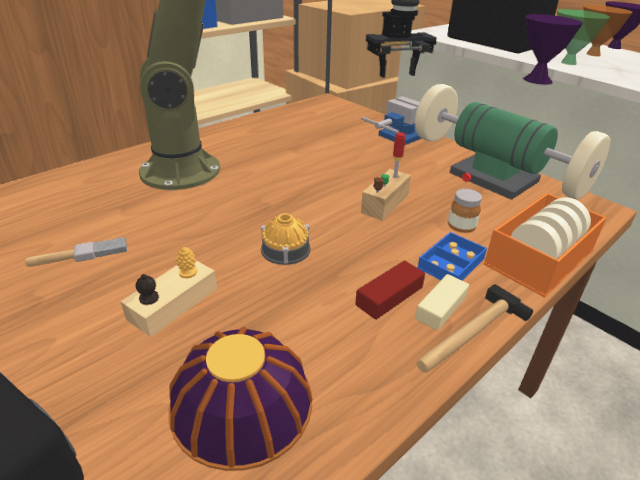

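Top view: the drift handle is at about (181,278), the block at (205,273), the mount bore at (325,276), the cone at (411,280) and the ball at (444,271). The scene view shows the same layout: drift (399,145), mount (286,218), cone (186,262).

```bash
cat > m.py <<'E'
from h import *
def blob(im,lo,hi,box):
    x0,y0,x1,y1=box; h=cv2.cvtColor(im,cv2.COLOR_RGB2HSV)[y0:y1,x0:x1]
    m=cv2.inRange(h,np.array(lo),np.array(hi))
    n,l,s,c=cv2.connectedComponentsWithStats(m); i=1+np.argmax(s[1:,4]); return c[i]+[x0,y0],s[i]+[x0,y0,0,0,0]
E
python3 - <<'E'
from m import *
T=cv2.imread("pics/top0.png")[:,:,::-1];S=cv2.imread("pics/scene0.png")[:,:,::-1]
CT,CS=cal("top"),cal("scene")
a,sa=blob(T,(0,150,60),(6,255,255),(165,260,200,295)); print("red top",a,sa)
hi=cv2.cvtColor(S,cv2.COLOR_RGB2HSV)
b,sb=blob(S,(0,150,60),(6,255,255),(380,120,420,165)); print("red sc",b,sb)
# low-red wraps
print(tri(CT,a,CS,b), onz(CT,a,.143),onz(CS,b,.143))
a,sa=blob(T,(15,120,90),(30,255,255),(300,255,350,300)); print("mount",a,sa)
g=cv2.cvtColor(T,cv2.COLOR_RGB2GRAY)[265:288,314:337];print(g[::1,::1])
a,sa=blob(T,(15,150,90),(30,255,255),(400,268,422,292)); b,sb=blob(S,(13,140,90),(30,255,255),(170,240,205,285)); print("cone",a,sa,b,sb)
print(tri(CT,a,CS,b),onz(CT,a,.08),onz(CS,b,.08))
for n,uv in(("grn",(211,271)),("wood",(224,267))): print(n,onz(CT,uv,.094))
print("ball",onz(CT,(444,271),.09))
print("jar",onz(CT,(181,205),.085),"glass",onz(CT,(432,178),.1),"bar",onz(CT,(302,186),.04),"tray",onz(CT,(239,181),.03))
print("blk corners",[onz(CT,p,.06)[:2] for p in((175,273),(233,257),(238,274),(180,292))])
print("rack corners",[onz(CT,p,.045)[:2] for p in((393,271),(454,257),(458,279),(400,295))])
E
```

```text
red top [179.65333333 277.78666667] [174 274  14   8  75]
red sc [398.67420814 144.95927602] [393 133  12  24 221]
(array([0.48255171, 0.35511734, 0.14132581]), np.float64(0.002518386101378804)) [0.48341478 0.35553905 0.143     ] [0.48436949 0.35068547 0.143     ]
mount [324.37825059 276.97399527] [ 300  255   50   45 2115]
[[141 143 134 130 132 136 135 139 135 139 138 128 122 122 121 121 124 121
  112 100  95  94 104]
 [142 145 142 136 133 138 138 139 139 139 137 132 128 127 125 128 129 126
  112 102  97  94  96]
 [143 145 145 141 137 140 141 143 142 140 138 138 133 130 127 130 132 126
  116 105 101  96  94]
 [142 148 147 143 144 144 145 144 145 143 139 142 142 136 129 129 125 124
  116 111 104  98  96]
 [148 149 150 147 149 148 150 150 148 145 142 143 148 145 138 134 130 125
  119 113 110 106 102]
 [151 151 152 152 153 153 153 153 152 147 144 146 149 150 146 143 141 132
  123 116 118 116 109]
 [150 153 157 156 156 158 155 152 150 145 138 135 138 145 147 150 146 136
  129 122 124 126 119]
 [148 151 157 160 160 157 155 148 142 128 115 109 117 130 142 149 150 141
  132 125 126 126 120
[... 1610 characters left out ...]
763]), np.float64(0.0004343956724956948)) [ 0.47060588 -0.22590543  0.08      ] [ 0.46972454 -0.22592014  0.08      ]
grn [0.50124271 0.28736719 0.094     ]
wood [0.51099317 0.25345674 0.094     ]
ball [ 0.48999334 -0.31092864  0.09      ]
jar [0.67664591 0.37053717 0.085     ] glass [ 0.7310972  -0.28782163  0.1       ] bar [0.72868086 0.05229754 0.04      ] tray [0.7489494  0.22531126 0.03      ]
blk corners [array([0.49880933, 0.39250604]), array([0.53869792, 0.23626111]), array([0.49370726, 0.22316364]), array([0.44837266, 0.37876896])]
rack corners [array([ 0.49456009, -0.18512807]), array([ 0.5281851 , -0.34983408]), array([ 0.46941821, -0.35830522]), array([ 0.43090466, -0.20182859])]
```

play_rows(increments=[[[-0.5,-0.2,0,0,0,-0.09,1],[-1,-0.43,0,0,0,-0.18,1],[-1,-0.43,0,0,0,-0.264,1],[-1,-0.43,0,0,0,-0.264,1]]])

```text
time: 0.5
position: [0.3392, 0.5125, 0.292]
tool_rot: [0.01, 3.141, -0.002]
ft_force: [-0.4, 1.1, -0.8]
grip_width: 1.0
grip_force: 0.0
```

play_rows(increments=[[[-0.4,-0.4,0,0,0,0,1],[-0.75,-0.8,0,0,0,0,1],[-0.75,-0.8,0,0,0,0,1]]])

```text
time: 0.8
position: [0.4157, 0.4305, 0.292]
tool_rot: [0.018, 3.139, -0.004]
ft_force: [0.1, -0.6, 0.1]
grip_width: 1.002
grip_force: 0.0
```

play_rows(increments=[[[-0.4,-0.4,0,0,0,0,1],[-0.75,-0.8,0,0,0,0,1],[-0.75,-0.8,0,0,0,0,1],[-0.75,-0.8,0,0,0,0,1],[-0.75,-0.8,0,0,0,0,1]]])

```text
time: 1.3
position: [0.4847, 0.3573, 0.292]
tool_rot: [0.001, -3.14, -0.002]
ft_force: [-0.4, 0.5, -0.2]
grip_width: 0.997
grip_force: 0.0
```

```bash
python3 - <<'E'
from m import *
s=ctrl.get_state();print(s["time"],s["position"],s["tool_rot"],s["ft_force"])
im,C=snap("wrist","w1"); 
for X in([.483,.354,.177],[.483,.354,.06]): print(proj(C,X))
E
```

```text
1.3 [0.48466647 0.35729105 0.2919583 ] [ 9.56946494e-04 -3.14000706e+00 -2.06678405e-03] [-0.36995548  0.50742855 -0.22233548]
[[316.4879007  265.56031564]]
[[317.93883005 222.06168825]]
```

View pics/w1.png

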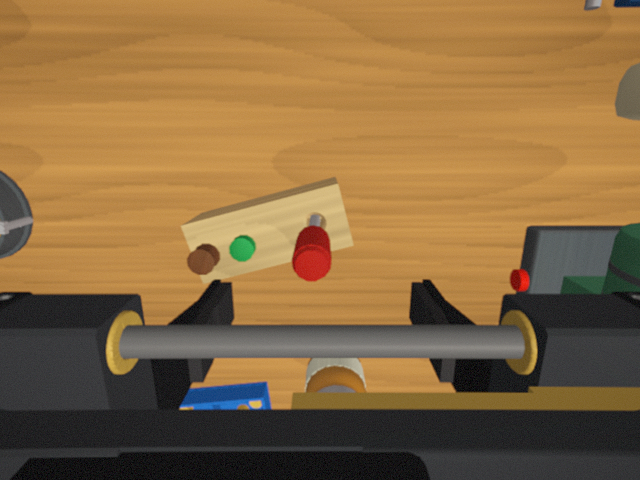

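The wrist view shows the red handle's top disc at about (312,262), radius about 19 px. The hole shows where the rod enters, at (316,221), and the gravers are at (203,259) and (243,248).

```bash
python3 - <<'E'
from m import *
im=cv2.imread("pics/w1.png")[:,:,::-1]; st=ctrl.get_state(); C=cal("wrist",st)
h=cv2.cvtColor(im,cv2.COLOR_RGB2HSV)[200:295,280:345]
m=(((h[...,0]<6)|(h[...,0]>174))&(h[...,1]>150)).astype(np.uint8)
ys,xs=np.nonzero(m); print(xs.min()+280,xs.max()+280,ys.min()+200,ys.max()+200)
w=[(r+200,np.nonzero(m[r])[0].min()+280,np.nonzero(m[r])[0].max()+280) for r in range(95) if m[r].any()]
print(w[::3])
b=ys.max()+200
print("rim X+13:",onz(C,(312,b+.5),.169), "ctr",onz(C,(312,262),.169))
print("hole",onz(C,(316,221),.06))
blue=[]
T=cv2.imread("pics/top0.png")
print("bore",onz(cal("top"),(325.3,275.8),.084))
E
```

```text
293 330 226 280
[(226, np.int64(309), np.int64(315)), (229, np.int64(304), np.int64(322)), (232, np.int64(301), np.int64(325)), (235, np.int64(299), np.int64(326)), (238, np.int64(298), np.int64(327)), (241, np.int64(297), np.int64(328)), (244, np.int64(296), np.int64(328)), (247, np.int64(296), np.int64(329)), (250, np.int64(295), np.int64(329)), (253, np.int64(294), np.int64(329)), (256, np.int64(294), np.int64(330)), (259, np.int64(293), np.int64(330)), (262, np.int64(293), np.int64(330)), (265, np.int64(293), np.int64(329)), (268, np.int64(294), np.int64(329)), (271, np.int64(295), np.int64(327)), (274, np.int64(298), np.int64(325)), (277, np.int64(301), np.int64(321)), (280, np.int64(307), np.int64(315))]
rim X+13: [0.49595852 0.35136004 0.169     ] ctr [0.48326043 0.35142396 0.169     ]
hole [0.48174536 0.35258005 0.06      ]
bore [ 0.48432819 -0.00601271  0.084     ]
```

play_rows(increments=[[[0.015,-0.055,0.25,0,0,0,1],[0.015,-0.055,0.5,0,0,0,1],[0.015,-0.055,0.75,0,0,0,0.5],[0.015,-0.055,0.98,0,0,0,0.2],[0.015,-0.055,0.98,0,0,0,-0.1],[0.015,-0.055,0.98,0,0,0,-0.3],[0.015,-0.055,0.98,0,0,0,-1],[0.015,-0.055,0.98,0,0,0,-1]]], squeeze=40)

```text
time: 2.15
position: [0.4854, 0.3502, 0.196]
tool_rot: [0.001, 3.139, 0.003]
ft_force: [0.3, 1.3, -0.3]
grip_width: 0.536
grip_force: 0.0
```

play_rows(increments=[[[0,0,0,0,0,0,-1],[0,0,0,0,0,0,-1],[0,0,0,0,0,0,-1],[0,0,0,0,0,0,-1]]])

```text
time: 2.55
position: [0.4852, 0.3493, 0.1947]
tool_rot: [0.002, 3.141, 0.001]
ft_force: [-0.9, -0.6, 1.3]
grip_width: 0.288
grip_force: 40.0
```

play_rows(increments=[[[0,0,-0.2,0,0,0,-1],[0,0,-0.5,0,0,0,-1],[0,0,-0.8,0,0,0,-1],[0,0,-1,0,0,0,-1],[0,0,-1,0,0,0,-1]]])

```text
time: 3.05
position: [0.4861, 0.35, 0.2975]
tool_rot: [0.002, 3.137, 0.006]
ft_force: [1.3, 0.9, -1.6]
grip_width: 0.289
grip_force: 40.0
```

play_rows(increments=[[[0,-0.4,-0.2,0,0,0,-1],[0,-0.7,-0.2,0,0,0,-1],[0,-1,-0.2,0,0,0,-1]]])

```text
time: 3.35
position: [0.4845, 0.2477, 0.3129]
tool_rot: [-0.002, -3.14, 0.002]
ft_force: [0.6, -0.8, -1.4]
grip_width: 0.291
grip_force: 40.0
```

play_rows(increments=[[[0,-0.4,0,0,0,0,-1],[0,-0.7,0,0,0,0,-1],[0,-1,0,0,0,0,-1]]])

```text
time: 3.65
position: [0.484, 0.1474, 0.3123]
tool_rot: [-0.003, -3.139, 0.002]
ft_force: [0.2, 0.4, -1.3]
grip_width: 0.287
grip_force: 40.0
```

play_rows(increments=[[[0,-0.3,0,0,0,0,-1],[0,-0.55,0,0,0,0,-1],[0,-0.75,0,0,0,0,-1],[0,-0.75,0,0,0,0,-1],[0,-0.75,0,0,0,0,-1],[0,-0.75,0,0,0,0,-1]]])

```text
time: 4.25
position: [0.4843, 0.0755, 0.3134]
tool_rot: [0.001, -3.14, -0.0]
ft_force: [-0.1, 0.1, -2.1]
grip_width: 0.292
grip_force: 40.0
```

```bash
python3 - <<'E'
from m import *
s=ctrl.get_state();print(s["time"],s["position"],s["tool_rot"],s["ft_force"])
im,C=snap("wrist","w2"); S,CS=snap("scene","s2")
p=s["position"]
for X in([p[0],p[1],p[2]-.179],[.4843,-.006,.084]): print(proj(C,X),proj(CS,X))
a=im[:, 150:490]; b=cv2.resize(S[120:280,220:380],(480,480))
o=np.zeros((480,340+480,3),np.uint8); o[:,:340]=a;o[:,340:]=b; cv2.imwrite("pics/c2.png",cv2.resize(o,(800,468))[:,:,::-1])
E
```

```text
4.25 [0.48433203 0.07554514 0.31343178] [ 1.10988779e-03 -3.14040788e+00 -2.13041673e-04] [-0.10116979  0.1372067  -2.10067768]
[[321.87758705 239.43106456]] [[314.26867369 182.27256382]]
[[233.28830503 224.25123741]] [[284.51619385 215.68291713]]
```

View pics/c2.png

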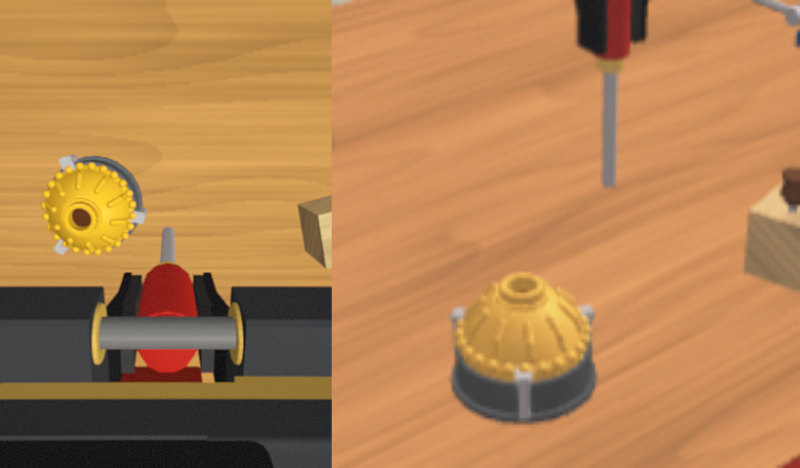

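The left half (wrist) shows the bore mouth at about full-frame (233,222) and the drift tip's lower end at about (322,236). The right half (scene) shows the drift upright with its tip at about (314,182).

```bash
python3 - <<'E'
from m import *
im=cv2.imread("pics/w2.png")[:,:,::-1]; S=cv2.imread("pics/s2.png")[:,:,::-1]
C=cal("wrist");CS=cal("scene"); p=ctrl.get_state()["position"]
g=cv2.cvtColor(im,cv2.COLOR_RGB2GRAY)
for r in range(228,262,3): print(r,g[r,308:336])
m=(g[205:240,215:252]<95).astype(np.uint8); n,l,s,c=cv2.connectedComponentsWithStats(m); print(s[1:],c[1:]+[215,205])
gs=cv2.cvtColor(S,cv2.COLOR_RGB2HSV)[...,1]
print("scene sat")
for r in range(166,190,2): print(r,gs[r,302:324])
m=(cv2.cvtColor(S,cv2.COLOR_RGB2GRAY)[205:225,270:300]);print(m[4:18,5:25])
E
```

```text
228 [166 165 167 166 164 167 163 166 165 167 166 166 165 167 165 166 165 166
 164 165 167 166 166 164 165 163 167 164]
231 [162 165 165 165 165 165 162 165 163 165 164 164 162 162 161 161 161 164
 163 163 163 163 162 164 162 163 161 164]
234 [161 160 160 160 163 162 163 164 159 148 135 130 127 127 127 127 132 141
 151 161 160 159 160 163 159 160 158 161]
237 [158 158 157 159 157 158 160 154 134 120 121 126 129 132 130 130 131 139
 145 151 158 157 159 157 160 159 159 161]
240 [148 148 148 147 148 146 148 143 127 121 124 129 130 128 129 127 131 138
 147 152 154 150 147 148 149 148 149 147]
243 [168 165 166 165 166 165 167 156 126 119 122 128 130 128 126 129 131 138
 146 154 160 166 167 165 168 163 164 164]
246 [168 165 166 166 167 166 166 149 122 122 126 129 129 127 127 129 132 138
 145 150 159 165 168 169 165 167 167 166]
249 [164 164 164 165 165 165 158 145 123 120 127 131 128 130 128 130 134 139
 146 153 157 164 166 163 164 166 165 164]
252 [161 160 161 160 163 160 155 129 121 124 128 129 129 128 130 134 132 140
 146 149 157 163 163 163 159 163 163 161]
255 [163 162 162 164 164 163 
[... 2022 characters left out ...]
 169 169
  168 167]
 [147 149 151 170 190 195 178 154 142 131 139 140 139 157 182 196 187 180
  168 167]
 [166 160 164 191 201 174 147 133 129 131 133 130 129 130 143 184 199 187
  176 167]
 [175 190 171 198 197 160 145 132 128 132 133 133 131 131 127 179 201 183
  186 174]
 [161 188 163 193 199 170 146 132 130 130 131 131 130 129 149 192 197 182
  199 194]
 [160 189 154 170 190 189 177 139 133 108 105 120 151 176 187 194 175 179
  204 205]
 [174 193 154 139 156 174 185 170 175 171 168 174 180 186 176 167 153 168
  202 206]
 [181 183 165 133 129 139 155 157 165 170 168 168 161 156 142 140 151 177
  191 206]
 [181 157 178 162 133 129 128 131 132 133 132 130 129 133 137 143 166 190
  179 206]]
```

play_rows(increments=[[[0.005,-0.35,0,0,0,0,-1],[0.005,-0.65,0,0,0,0,-1],[0.005,-0.815,0,0,0,0,-1],[0.005,-0.815,0,0,0,0,-1],[0.005,-0.815,0.1,0,0,0,-1],[0.005,-0.815,0.25,0,0,0,-1],[0.005,-0.815,0.3,0,0,0,-1],[0.005,-0.815,0.35,0,0,0,-1]]])

```text
time: 5.15
position: [0.4839, -0.0059, 0.2784]
tool_rot: [0.002, -3.141, -0.0]
ft_force: [-0.7, 0.8, -0.0]
grip_width: 0.29
grip_force: 40.0
```

play_rows(increments=[[[0,0,0.03,0,0,0,-1],[0,0,0.06,0,0,0,-1],[0,0,0.09,0,0,0,-1],[0,0,0.12,0,0,0,-1]]])

```text
time: 5.55
position: [0.4843, -0.0072, 0.2673]
tool_rot: [0.002, 3.141, 0.0]
ft_force: [-0.3, -0.1, -1.3]
grip_width: 0.287
grip_force: 40.0
```

play_rows(increments=[[[0,0,0.02,0,0,0,-1],[0,0,0.04,0,0,0,-1],[0,0,0.06,0,0,0,-1],[0,0,0.08,0,0,0,-1],[0,0,0.1,0,0,0,-1],[0,0,0.1,0,0,0,-1]]])

```text
time: 6.15
position: [0.484, -0.0073, 0.257]
tool_rot: [-0.002, -3.141, 0.0]
ft_force: [-0.5, 0.2, -1.7]
grip_width: 0.291
grip_force: 40.0
```

Inside the bore with no contact (tip at about 0.078). I'll feel further down.

play_rows(increments=[[[0,0,0.02,0,0,0,-1],[0,0,0.04,0,0,0,-1],[0,0,0.06,0,0,0,-1],[0,0,0.08,0,0,0,-1],[0,0,0.1,0,0,0,-1],[0,0,0.12,0,0,0,-1]]])

```text
time: 6.75
position: [0.4843, -0.0073, 0.2458]
tool_rot: [0.002, 3.141, 0.0]
ft_force: [-0.9, -0.5, 4.8]
grip_width: 0.29
grip_force: 40.0
```

play_rows(increments=[[[0,0,0.02,0,0,0,-1],[0,0,0.04,0,0,0,-1],[0,0,0.06,0,0,0,-1],[0,0,0.08,0,0,0,-1],[0,0,0.1,0,0,0,-1],[0,0,0.12,0,0,0,-1]]])

```text
time: 7.35
position: [0.4842, -0.0072, 0.2331]
tool_rot: [0.002, 3.141, 0.0]
ft_force: [0.5, -1.1, 4.0]
grip_width: 0.288
grip_force: 40.0
```

play_rows(increments=[[[0,0,0.02,0,0,0,-1],[0,0,0.04,0,0,0,-1],[0,0,0.06,0,0,0,-1],[0,0,0.08,0,0,0,-1],[0,0,0.1,0,0,0,-1],[0,0,0.12,0,0,0,-1]]])

```text
time: 7.95
position: [0.4842, -0.0072, 0.2211]
tool_rot: [0.002, 3.141, 0.0]
ft_force: [-0.9, -0.1, 5.1]
grip_width: 0.288
grip_force: 40.0
```

play_rows(increments=[[[0,0,0.03,0,0,0,-1],[0,0,0.06,0,0,0,-1],[0,0,0.09,0,0,0,-1],[0,0,0.12,0,0,0,-1],[0,0,0.135,0,0,0,-1],[0,0,0.135,0,0,0,-1],[0,0,0.135,0,0,0,-1]]])

```text
time: 8.65
position: [0.484, -0.0072, 0.2073]
tool_rot: [-0.002, -3.141, 0.0]
ft_force: [1.6, -0.4, 0.8]
grip_width: 0.291
grip_force: 40.0
```

play_rows(increments=[[[0,0,0.015,0,0,0,-1],[0,0,0.015,0,0,0,-1],[0,0,0.015,0,0,0,-1]]])

```text
time: 8.95
position: [0.4841, -0.0072, 0.2062]
tool_rot: [-0.002, -3.142, -0.0]
ft_force: [1.4, -0.2, 2.8]
grip_width: 0.292
grip_force: 40.0
```

```bash
python3 - <<'E'
from m import *
S,CS=snap("scene","s3"); W,C=snap("wrist","w3"); s=ctrl.get_state();p=s["position"];print(s["time"],p,s["ft_force"])
b,sb=blob(S,(0,150,60),(6,255,255),(260,110,320,200));print(b,sb)
# brass ferrule bottom predicted if tip offset .1797
print(proj(CS,[p[0],p[1],p[2]-.1797+.092]),proj(CS,[p[0],p[1],p[2]-.1797+.102]))
cv2.imwrite("pics/c3.png",cv2.resize(S[130:240,230:340],(600,600))[:,:,::-1])
E
```

```text
9.05 [ 0.4840751  -0.00726091  0.20622784] [-0.05785774  0.00883167  2.53487756]
[285.23275862 185.29310345] [280 171  10  29 232]
[[283.62280635 201.54219408]] [[283.51944532 197.28967837]]
```

View pics/c3.png

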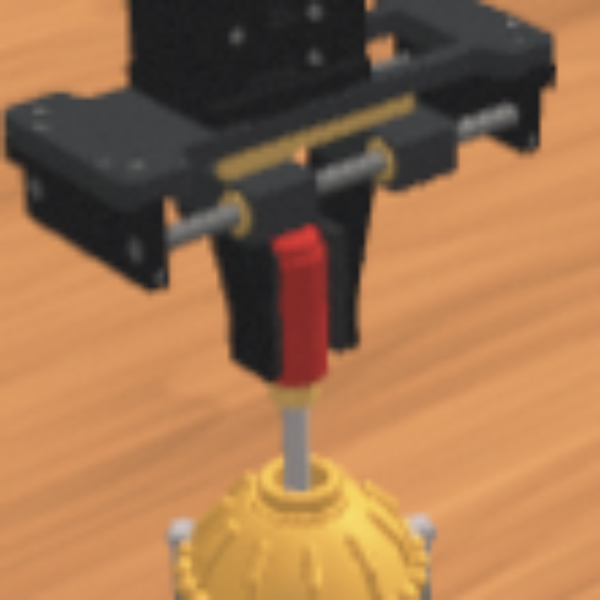

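The crop shows the drift well down in the bore, with the ferrule's bottom at about full-frame (284,204) as predicted. It hasn't slipped, and the tip is at about 0.0265. I'll lift it out and carry it back.

play_rows(increments=[[[0,0,-0.2,0,0,0,-1],[0,0,-0.45,0,0,0,-1],[0,0,-0.7,0,0,0,-1],[0,0,-1,0,0,0,-1],[0,0,-1,0,0,0,-1]]])

```text
time: 9.55
position: [0.4854, -0.0073, 0.3094]
tool_rot: [0.002, 3.136, 0.001]
ft_force: [0.7, 0.0, -1.6]
grip_width: 0.292
grip_force: 40.0
```

play_rows(increments=[[[0,0.35,0,0,0,0,-1],[0,0.7,0,0,0,0,-1],[0,1,0,0,0,0,-1]]])

```text
time: 9.85
position: [0.4832, 0.0943, 0.3045]
tool_rot: [-0.001, -3.139, 0.0]
ft_force: [0.6, -0.2, -1.4]
grip_width: 0.289
grip_force: 40.0
```

play_rows(increments=[[[0,0.35,0,0,0,0,-1],[0,0.7,0,0,0,0,-1],[0,1,0,0,0,0,-1]]])

```text
time: 10.15
position: [0.4832, 0.1944, 0.3043]
tool_rot: [0.0, -3.139, 0.001]
ft_force: [0.6, -0.2, -2.2]
grip_width: 0.289
grip_force: 40.0
```

play_rows(increments=[[[0,0.35,0,0,0,0,-1],[0,0.7,0,0,0,0,-1],[0,1,0,0,0,0,-1]]])

```text
time: 10.45
position: [0.4833, 0.2943, 0.3041]
tool_rot: [-0.0, -3.139, 0.002]
ft_force: [-0.6, -0.4, -0.5]
grip_width: 0.287
grip_force: 40.0
```

play_rows(increments=[[[-0.005,0.3,0,0,0,0,-1],[-0.005,0.5,0,0,0,0,-1],[-0.005,0.565,0,0,0,0,-1],[-0.005,0.565,0.1,0,0,0,-1],[-0.005,0.565,0.3,0,0,0,-1],[-0.005,0.565,0.5,0,0,0,-1],[-0.005,0.565,0.5,0,0,0,-1],[-0.005,0.565,0.5,0,0,0,-1]]])

```text
time: 11.25
position: [0.4854, 0.3475, 0.256]
tool_rot: [-0.005, -3.141, 0.002]
ft_force: [-0.0, 0.7, -0.7]
grip_width: 0.29
grip_force: 40.0
```

```bash
python3 - <<'E'
from m import *
s=ctrl.get_state();p=s["position"];print(s["time"],p,s["ft_force"],s["tool_rot"])
W,C=snap("wrist","w4");S,CS=snap("scene","s4")
X=[[p[0],p[1],p[2]-.1797],[.4817,.3526,.06]];print(proj(C,X),proj(CS,X))
o=np.hstack([cv2.resize(W[160:320,240:400],(400,400)),cv2.resize(S[120:220,340:440],(400,400))]); cv2.imwrite("pics/c4.png",o[:,:,::-1])
E
```

```text
11.25 [0.48536463 0.34751086 0.2560273 ] [-0.03717851  0.66036755 -0.66732497] [-5.00383761e-03 -3.14104242e+00  1.94960269e-03]
[[322.19386897 239.04032581]
 [328.29023423 229.36674739]] [[395.09822722 169.97144144]
 [394.57666664 174.64321941]]
```

View pics/c4.png

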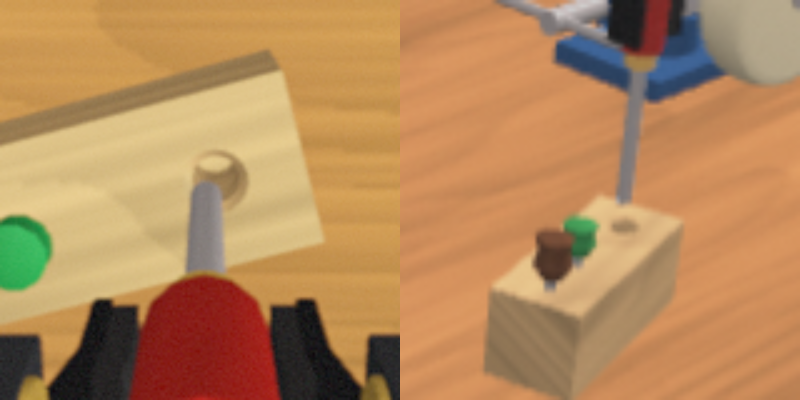

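The left crop (wrist) shows the hole at about full-frame (328,232) and the tip at about (322,239). The right crop (scene) shows the hole at (396,176) with the tip just behind it. I need a correction of about +4.7 mm in y and -1.6 mm in x.

play_rows(increments=[[[0.016,0.047,0,0,0,0,-1],[0.016,0.047,0,0,0,0,-1],[0.016,0.047,0.08,0,0,0,-1],[0.016,0.047,0.14,0,0,0,-1],[0.016,0.047,0.2,0,0,0,-1],[0.016,0.047,0.26,0,0,0,-1],[0.016,0.047,0.3,0,0,0,-1],[0.016,0.047,0.3,0,0,0,-1]]])

```text
time: 12.15
position: [0.4833, 0.3534, 0.2253]
tool_rot: [-0.002, -3.141, 0.002]
ft_force: [0.3, -0.8, -1.8]
grip_width: 0.29
grip_force: 40.0
```

play_rows(increments=[[[0,0,0.06,0,0,0,-1],[0,0,0.12,0,0,0,-1],[0,0,0.18,0,0,0,-1],[0,0,0.24,0,0,0,-1],[0,0,0.29,0,0,0,-1],[0,0,0.29,0,0,0,-1],[0,0,0.29,0,0,0,-1]]])

```text
time: 12.85
position: [0.4834, 0.3536, 0.1968]
tool_rot: [-0.002, -3.141, 0.001]
ft_force: [0.2, -1.9, -2.5]
grip_width: 0.29
grip_force: 40.0
```

play_rows(increments=[[[0,0,0,0,0,0,-0.2],[0,0,0,0,0,0,0],[0,0,0,0,0,0,0.4],[0,0,0,0,0,0,0.6],[0,0,0,0,0,0,0.6],[0,0,0,0,0,0,0.6]]])

```text
time: 13.45
position: [0.4834, 0.3541, 0.1974]
tool_rot: [0.002, 3.141, 0.0]
ft_force: [-0.1, 0.5, -0.8]
grip_width: 0.742
grip_force: 0.0
```

play_rows(increments=[[[0,0,-0.3,0,0,0,0.7],[0,0,-0.7,0,0,0,0.7],[0,0,-1,0,0,0,0.7],[0,0,-1,0,0,0,0.7]]])

```text
time: 13.85
position: [0.4851, 0.3553, 0.3029]
tool_rot: [0.002, 3.134, 0.01]
ft_force: [-0.3, -0.2, 0.2]
grip_width: 0.849
grip_force: 0.0
```

play_rows(increments=[[[0,-0.4,0,0,0,0,0.6],[0,-0.8,0,0,0,0,0.6],[0,-1,0,0,0,0,0.6]]])

```text
time: 14.15
position: [0.4836, 0.25, 0.2967]
tool_rot: [-0.007, -3.141, 0.003]
ft_force: [-0.6, -1.0, -1.0]
grip_width: 0.802
grip_force: 0.0
```

play_rows(increments=[[[0,-0.4,0,0,0,0,0.6],[0,-0.8,0,0,0,0,0.6],[0,-1,0,0,0,0,0.6]]])

```text
time: 14.45
position: [0.4832, 0.1498, 0.2968]
tool_rot: [-0.008, -3.141, 0.002]
ft_force: [0.0, -0.3, -0.5]
grip_width: 0.801
grip_force: 0.0
```

play_rows(increments=[[[0,-0.4,0,0,0,0,0.6],[0,-0.8,0,0,0,0,0.6],[0,-1,0,0,0,0,0.6]]])

```text
time: 14.75
position: [0.4827, 0.0499, 0.2968]
tool_rot: [-0.009, -3.141, 0.002]
ft_force: [0.8, 0.2, 0.1]
grip_width: 0.802
grip_force: 0.0
```

play_rows(increments=[[[0,-0.4,0,0,0,0,0.6],[0,-0.8,0,0,0,0,0.6],[0,-1,0,0,0,0,0.6]]])

```text
time: 15.05
position: [0.4823, -0.05, 0.2969]
tool_rot: [-0.009, -3.141, 0.002]
ft_force: [0.2, -0.0, -0.3]
grip_width: 0.802
grip_force: 0.0
```

play_rows(increments=[[[0.05,-0.4,0,0,0,0,0.5],[0.1,-0.8,0,0,0,0,0.5],[0.13,-1,0.2,0,0,0,0.5]]])

```text
time: 15.35
position: [0.4701, -0.1503, 0.279]
tool_rot: [0.009, 3.137, -0.003]
ft_force: [0.4, 0.9, -0.3]
grip_width: 0.755
grip_force: 0.0
```

play_rows(increments=[[[0,-0.4,0.2,0,0,0,0.5],[0,-0.8,0.4,0,0,0,0.5],[0,-0.8,0.6,0,0,0,0.5],[0,-0.8,0.6,0,0,0,0.5],[0,-0.8,0.6,0,0,0,0.5]]])

```text
time: 15.85
position: [0.4697, -0.2252, 0.217]
tool_rot: [-0.0, -3.141, -0.001]
ft_force: [0.5, 0.2, 0.4]
grip_width: 0.75
grip_force: 0.0
```

```bash
python3 - <<'E'
from m import *
s=ctrl.get_state();p=s["position"];print(s["time"],p,s["ft_force"],s["tool_rot"],s["grip_width"])
W,C=snap("wrist","w5");S,CS=snap("scene","s5")
X=[[.4705,-.226,.105],[.4705,-.226,.045],[.4705,-.226,.08]];print(proj(C,X),proj(CS,X))
b,sb=blob(S,(0,150,60),(6,255,255),(380,120,420,165)); print("red sc now",b,sb)
m=cv2.inRange(cv2.cvtColor(W,cv2.COLOR_RGB2HSV),(18,150,80),(32,255,255));print(cv2.connectedComponentsWithStats(m)[2][:6])
o=np.hstack([cv2.resize(W,(533,400)),cv2.resize(S[100:230,330:416],(265,400))]); cv2.imwrite("pics/c5.png",o[:,:,::-1])
E
```

```text
15.85 [ 0.4697099  -0.22524507  0.21696701] [0.47682246 0.15760605 0.38334535] [-4.89906816e-04 -3.14050049e+00 -1.07895591e-03] 0.7498381570264303
[[320.7210037  270.95146481]
 [320.78822705 242.91338709]
 [320.75288185 257.65903456]] [[184.69455475 244.7098268 ]
 [189.2314945  270.39281212]
 [186.62284523 255.66031255]]
red sc now [398.88235294 144.57918552] [393 132  12  25 221]
[[     0      0    640    480 278699]
 [    74      0      1      1      1]
 [   293      1      2      2      2]
 [   573      1      1      1      1]
 [    96      2      1      1      1]
 [   130      2      1      1      1]]
```

View pics/c5.png

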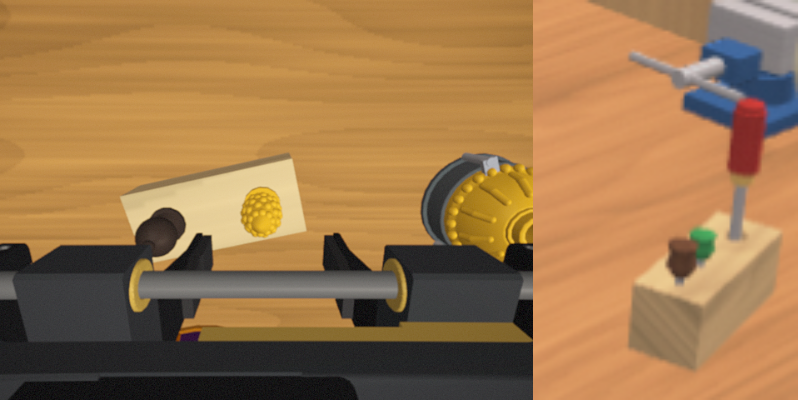

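Left (wrist): the cone is at about full-frame (315,254), the ball at (190,280), and the mount is in sight at right. Right (scene): the drift stands in its block.

```bash
python3 - <<'E'
from m import *
W=cv2.imread("pics/w5.png")[:,:,::-1];C=cal("wrist")
h=cv2.cvtColor(W,cv2.COLOR_RGB2HSV)[215:300,270:365]
print(h[40,:,:][::4].tolist())
m=((h[...,1]>185)&(h[...,0]>15)&(h[...,0]<32)).astype(np.uint8)
m=cv2.morphologyEx(m,cv2.MORPH_OPEN,np.ones((3,3)))
m=cv2.morphologyEx(m,cv2.MORPH_CLOSE,np.ones((7,7)))
n,l,s,c=cv2.connectedComponentsWithStats(m);i=1+np.argmax(s[1:,4]);s=s[i];print(s+[270,215,0,0,0],c[i]+[270,215])
x=270+s[0]+s[2]/2; print("width mm at z.073", [ (onz(C,(270+s[0]+k*s[2],255),.073)) for k in(0,1)])
print("mid",onz(C,(x,c[i][1]+215),.08),"low edge",onz(C,(x,215+s[1]+s[3]),.08),"top edge",onz(C,(x,215+s[1]),.048))
E
```

```text
[[20, 86, 230], [21, 89, 230], [21, 87, 231], [21, 86, 231], [21, 84, 233], [21, 217, 166], [21, 206, 173], [21, 208, 212], [21, 209, 176], [22, 198, 229], [22, 215, 202], [22, 200, 241], [23, 221, 232], [22, 209, 216], [22, 207, 218], [23, 204, 248], [23, 213, 235], [21, 150, 233], [21, 88, 234], [21, 84, 234], [21, 84, 233], [21, 85, 234], [21, 84, 234], [21, 85, 233]]
[ 290  225   48   59 2236] [313.7137746  254.33989267]
width mm at z.073 [array([ 0.47266176, -0.24745134,  0.073     ]), array([ 0.47263496, -0.21389309,  0.073     ])]
mid [ 0.46981588 -0.23052447  0.08      ] low edge [ 0.49155252 -0.23062983  0.08      ] top edge [ 0.45723985 -0.23107912  0.048     ]
```

play_rows(increments=[[[-0.033,-0.054,0.2,0,0,0,0.5],[-0.033,-0.054,0.45,0,0,0,0.5],[-0.033,-0.054,0.7,0,0,0,0.5],[-0.033,-0.054,0.85,0,0,0,0.3],[-0.033,-0.054,0.93,0,0,0,0.1],[-0.033,-0.054,0.93,0,0,0,0],[-0.033,-0.054,0.93,0,0,0,-0.1],[-0.033,-0.054,0.93,0,0,0,-1]]], squeeze=25)

```text
time: 16.75
position: [0.4739, -0.2318, 0.1254]
tool_rot: [0.002, 3.139, -0.001]
ft_force: [0.8, -0.5, -0.3]
grip_width: 0.431
grip_force: 0.0
```

play_rows(increments=[[[0,0,0,0,0,0,-1],[0,0,0,0,0,0,-1],[0,0,0,0,0,0,-1],[0,0,0,0,0,0,-1]]])

```text
time: 17.15
position: [0.4737, -0.2315, 0.1252]
tool_rot: [0.002, 3.14, 0.0]
ft_force: [-0.6, 1.1, 5.9]
grip_width: 0.347
grip_force: 25.0
```

play_rows(increments=[[[0,0,-0.15,0,0,0,-1],[0,0,-0.35,0,0,0,-1],[0,0,-0.6,0,0,0,-1],[0,0,-0.9,0,0,0,-1],[0,0,-0.9,0,0,0,-1]]])

```text
time: 17.65
position: [0.4749, -0.2328, 0.2187]
tool_rot: [0.002, 3.134, -0.003]
ft_force: [1.2, -0.7, -1.7]
grip_width: 0.346
grip_force: 25.0
```

play_rows(increments=[[[-0.05,0.3,0,0,0,0,-1],[-0.1,0.7,0,0,0,0,-1],[-0.1,1,0,0,0,0,-1],[-0.1,1,0,0,0,0,-1]]])

```text
time: 18.05
position: [0.483, -0.1263, 0.2132]
tool_rot: [0.01, -3.14, -0.004]
ft_force: [0.3, -0.2, -2.4]
grip_width: 0.345
grip_force: 25.0
```

play_rows(increments=[[[0,0.25,0,0,0,0,-1],[0,0.5,0,0,0,0,-1],[0,0.5,0,0,0,0,-1],[0,0.5,0,0,0,0,-1],[0,0.5,0,0,0,0,-1]]])

```text
time: 18.55
position: [0.4829, -0.0829, 0.214]
tool_rot: [-0.005, -3.141, 0.001]
ft_force: [0.5, -0.6, -2.1]
grip_width: 0.346
grip_force: 25.0
```

```bash
python3 - <<'E'
from m import *
s=ctrl.get_state();p=s["position"];print(s["time"],p,s["ft_force"],s["tool_rot"],s["grip_width"])
W,C=snap("wrist","w6");S,CS=snap("scene","s6")
X=[[p[0],p[1],p[2]-.080],[p[0],p[1],p[2]-.110],[.484,-.006,.084]];print(proj(C,X),proj(CS,X))
o=np.hstack([cv2.resize(W[150:310,270:430],(400,400)),cv2.resize(S[150:270,190:310],(400,400))]); cv2.imwrite("pics/c6.png",o[:,:,::-1])
E
```

```text
18.55 [ 0.48292799 -0.08293462  0.21400792] [ 0.47308573 -0.57212009 -2.13894174] [-4.56413928e-03 -3.14117973e+00  1.14744372e-03] 0.34632607631366064
[[322.33243081 291.38299497]
 [322.23253988 270.78019964]
 [439.2927238  261.09870672]] [[252.31650656 207.29767261]
 [253.21666404 220.33028278]
 [284.4261967  215.62363657]]
```

View pics/c6.png

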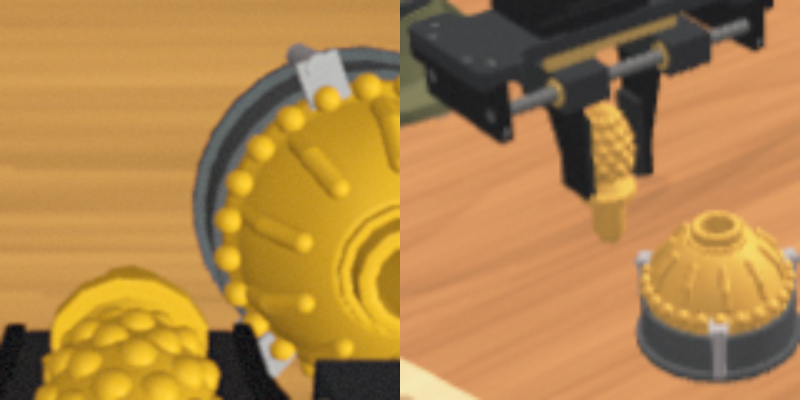

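Left (wrist): the collar is at about full-frame (322,275), and the bore mouth is partly cropped at about (431,255). Right (scene): the finial hangs upright, collar at (252,206) and spigot end at (253,221).

```bash
python3 - <<'E'
from m import *
W=cv2.imread("pics/w6.png")[:,:,::-1];S=cv2.imread("pics/s6.png")[:,:,::-1]
C=cal("wrist");CS=cal("scene")
for nm,X,z in(("boss",(.484,-.006),.084),):
  th=np.linspace(0,6.283,8,endpoint=False)
  for r in(.011,.016): print(r,proj(C,[[X[0]+r*np.cos(t),X[1]+r*np.sin(t),z] for t in(0,1.5708,3.1416,4.7124)]).round(0).tolist())
o=np.hstack([cv2.resize(W[205:305,385:485],(450,450),interpolation=cv2.INTER_CUBIC),cv2.resize(S[195:230,235:270],(350,450)[:1]+(350,),interpolation=cv2.INTER_CUBIC) if 0 else cv2.resize(S[195:230,235:270],(350,450),interpolation=cv2.INTER_CUBIC)])
cv2.imwrite("pics/c7.png",o[:,:,::-1])
E
```

```text
0.011 [[438.0, 276.0], [456.0, 261.0], [441.0, 245.0], [422.0, 261.0]]
0.016 [[437.0, 283.0], [463.0, 261.0], [441.0, 237.0], [415.0, 261.0]]
```

View pics/c7.png

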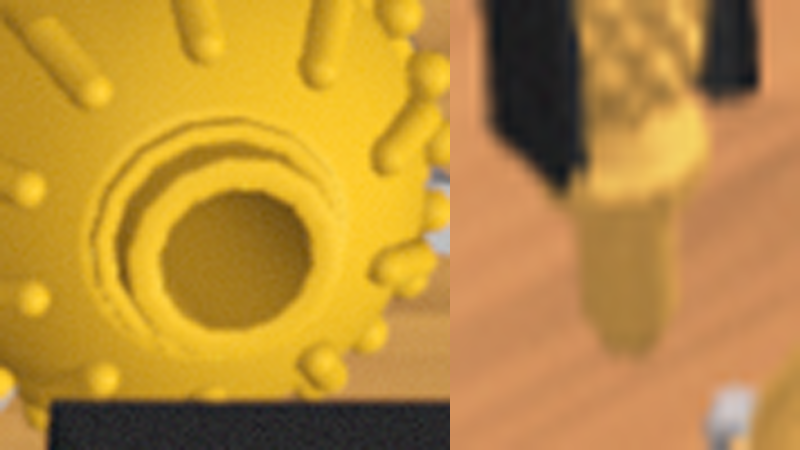

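The left crop puts the bore centre at full-frame (437.4,262.8), 34 px wide, which matches 22 mm. The right crop shows the spigot upright, centred at about column 252.5, with its end at row 222.

```bash
python3 - <<'E'
from m import *
W=cv2.imread("pics/w6.png")[:,:,::-1];C=cal("wrist");p=ctrl.get_state()["position"];print(p)
h=cv2.cvtColor(W,cv2.COLOR_RGB2HSV)
print([ (r,int(h[r,322,1]),int(h[r,322,2])) for r in range(250,276)])
for dx in(-.003,0,.003):
  print(dx,[proj(C,[p[0]+dx-.017,p[1],p[2]-z])[0,1].round(1) for z in(.080,.074)])
for r in(262,266,270,274,278):
  y=np.nonzero(h[r,280:365,1]>185)[0]+280; y=y[(y>285)]; print(r,y.min(),y.max())
print("collar edge cols pred",[proj(C,[p[0],p[1]+s,p[2]-.074])[0].round(1) for s in(-.017,.017)])
print("bore",onz(C,(437.4,262.8),.084))
E
```

```text
[ 0.48303181 -0.08282587  0.21412774]
[(250, 158, 199), (251, 148, 207), (252, 151, 211), (253, 153, 212), (254, 150, 211), (255, 158, 203), (256, 179, 174), (257, 208, 157), (258, 207, 158), (259, 208, 163), (260, 214, 169), (261, 211, 193), (262, 197, 236), (263, 212, 244), (264, 216, 242), (265, 199, 243), (266, 206, 243), (267, 206, 244), (268, 209, 239), (269, 213, 226), (270, 208, 222), (271, 210, 222), (272, 207, 221), (273, 207, 195), (274, 218, 177), (275, 202, 189)]
-0.003 [np.float64(255.2), np.float64(259.0)]
0 [np.float64(260.7), np.float64(264.8)]
0.003 [np.float64(266.2), np.float64(270.4)]
262 306 364
266 300 364
270 296 364
274 293 349
278 292 352
collar edge cols pred [array([288.9, 296.4]), array([355.8, 296.2])]
bore [ 0.48538598 -0.00694231  0.084     ]
```

play_rows(increments=[[[-0.045,0.3,0,0,0,0,-1],[-0.045,0.6,0,0,0,0,-1],[-0.045,0.762,0,0,0,0,-1],[-0.045,0.762,0,0,0,0,-1],[-0.045,0.762,0.06,0,0,0,-1],[-0.045,0.762,0.12,0,0,0,-1],[-0.045,0.762,0.16,0,0,0,-1],[-0.045,0.762,0.16,0,0,0,-1]]])

```text
time: 19.45
position: [0.4872, -0.0062, 0.1972]
tool_rot: [-0.004, -3.14, 0.001]
ft_force: [-0.1, -0.9, -1.4]
grip_width: 0.348
grip_force: 25.0
```

```bash
python3 - <<'E'
from m import *
s=ctrl.get_state();p=s["position"];print(s["time"],p,s["ft_force"])
S,CS=snap("scene","s8");W,C=snap("wrist","w8")
print(proj(CS,[[p[0]-.0022,p[1]-.0003,p[2]-.11],[.4853,-.007,.084],[p[0]-.0022,p[1]-.0003,p[2]-.08]]))
o=np.hstack([cv2.resize(W[200:320,260:380],(400,400),interpolation=cv2.INTER_CUBIC),cv2.resize(S[180:240,255:315],(400,400),interpolation=cv2.INTER_CUBIC)]); cv2.imwrite("pics/c8.png",o[:,:,::-1])
E
```

```text
19.45 [ 0.48722021 -0.00623373  0.19723885] [-0.1154402  -0.88614171 -1.40209148]
[[284.49973387 214.59640029]
 [284.43921472 216.04712921]
 [284.20497717 202.15162882]]
```

View pics/c8.png

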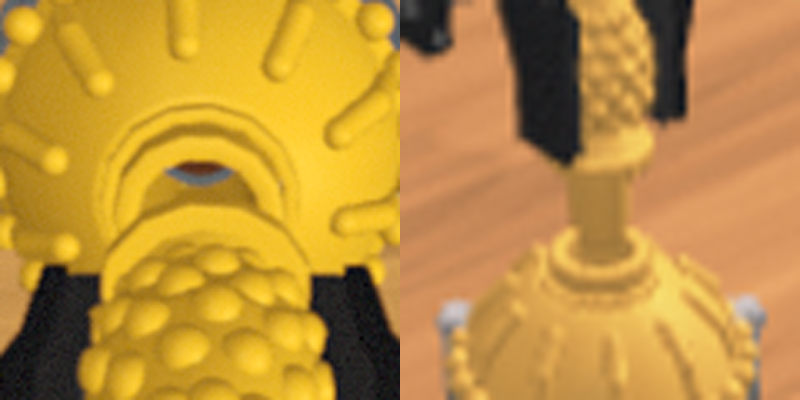

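The wrist crop shows the collar concentric with the bore, and the plug down in the pot. The scene crop shows the spigot centred over the mouth at (285,216). I'll lower gently.

play_rows(increments=[[[0,-0.004,0.03,0,0,0,-1],[0,-0.004,0.06,0,0,0,-1],[0,-0.004,0.09,0,0,0,-1],[0,-0.004,0.12,0,0,0,-1],[0,-0.004,0.12,0,0,0,-1]]])

```text
time: 20.05
position: [0.4875, -0.0057, 0.1857]
tool_rot: [-0.002, -3.141, 0.0]
ft_force: [-0.7, -0.8, -2.0]
grip_width: 0.344
grip_force: 25.0
```

play_rows(increments=[[[0,0,0.03,0,0,0,-1],[0,0,0.06,0,0,0,-1],[0,0,0.09,0,0,0,-1],[0,0,0.12,0,0,0,-1],[0,0,0.15,0,0,0,-1],[0,0,0.15,0,0,0,-1]]])

```text
time: 20.65
position: [0.4875, -0.0056, 0.1707]
tool_rot: [-0.002, -3.141, 0.0]
ft_force: [0.6, -0.8, -1.7]
grip_width: 0.347
grip_force: 25.0
```

play_rows(increments=[[[0,0,0.015,0,0,0,-1],[0,0,0.03,0,0,0,-1],[0,0,0.045,0,0,0,-1],[0,0,0.055,0,0,0,-1],[0,0,0.055,0,0,0,-1]]])

```text
time: 21.15
position: [0.4878, -0.0057, 0.1656]
tool_rot: [-0.002, -3.142, 0.0]
ft_force: [-0.5, -1.6, -3.0]
grip_width: 0.34
grip_force: 25.0
```

play_rows(increments=[[[0,0,0.005,0,0,0,-1],[0,0,0.01,0,0,0,-1],[0,0,0.01,0,0,0,-1]]])

```text
time: 21.45
position: [0.4878, -0.0057, 0.1647]
tool_rot: [0.002, 3.142, 0.0]
ft_force: [0.8, -0.9, -1.7]
grip_width: 0.341
grip_force: 25.0
```

play_rows(increments=[[[0,0,0.005,0,0,0,-1],[0,0,0.01,0,0,0,-1],[0,0,0.01,0,0,0,-1]]])

```text
time: 21.75
position: [0.4879, -0.0057, 0.1642]
tool_rot: [0.002, 3.141, 0.0]
ft_force: [-2.3, -0.9, 3.1]
grip_width: 0.344
grip_force: 25.0
```

The collar has touched down on the boss (about 5 N, at the expected height). I'll release and rise.

play_rows(increments=[[[0,0,0,0,0,0,-0.2],[0,0,0,0,0,0,0],[0,0,0,0,0,0,0.2],[0,0,0,0,0,0,0.4],[0,0,0,0,0,0,0.5],[0,0,0,0,0,0,0.5]]])

```text
time: 22.35
position: [0.4879, -0.0056, 0.1637]
tool_rot: [0.002, 3.141, 0.0]
ft_force: [-0.4, -0.0, -0.1]
grip_width: 0.726
grip_force: 0.0
```

play_rows(increments=[[[0,0,-0.15,0,0,0,0.5],[0,0,-0.4,0,0,0,0.5],[0,0,-0.7,0,0,0,0.5],[0,0,-1,0,0,0,0.5],[0,0,-1,0,0,0,0.5],[0,0,-1,0,0,0,0.5]]])

```text
time: 22.95
position: [0.4881, -0.0056, 0.2642]
tool_rot: [0.002, 3.14, 0.001]
ft_force: [-0.6, 0.1, -0.6]
grip_width: 0.749
grip_force: 0.0
```

```bash
python3 - <<'E'
from m import *
s=ctrl.get_state();p=s["position"];print(s["time"],p,s["ft_force"])
S,CS=snap("scene","s9")
print(proj(CS,[[.4853,-.007,.084],[.4853,-.007,.144]]))
cv2.imwrite("pics/c9.png",cv2.resize(S[100:260,230:430],(750,600),interpolation=cv2.INTER_CUBIC)[:,:,::-1])
E
```

```text
22.95 [ 0.48805703 -0.00562131  0.26416016] [-0.627563    0.07659274 -0.59523803]
[[284.43921472 216.04712921]
 [283.84022701 190.80057332]]
```

View pics/c9.png

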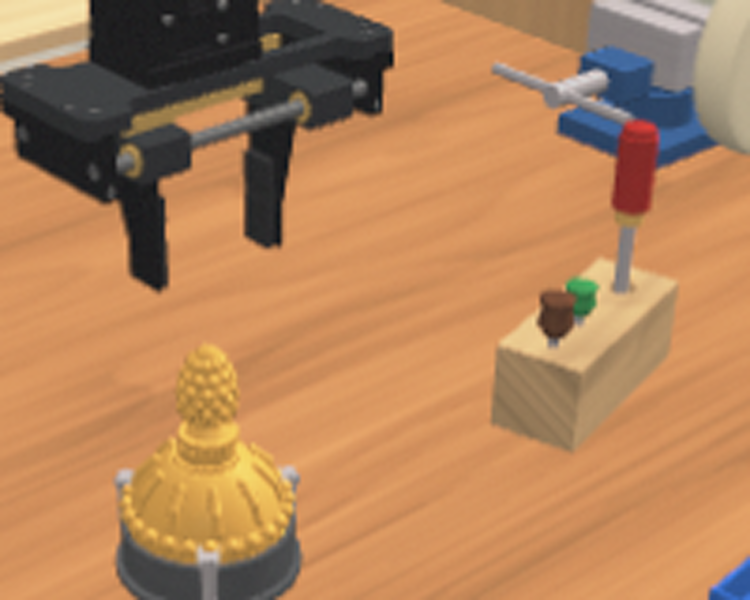

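The finial sits upright and fully home on the boss, with its point at about full-frame (285,192) against a predicted (284,191). The drift stands in its hole, and the gripper is clear.

```bash
python3 -c "
from bench import ctrl
print(ctrl.close_job())"
```

```text
the job is handed in; nothing more can be done
None
```

The job is handed in at about 23 s of the 67 s; no verdict came back, but my last picture shows the plug pushed through, the drift back in its hole, and the pine cone finial upright and home on the mount.

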